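# Ballast the dry box and crack its stuck lid

## Robot

A 7-joint arm with a two-finger parallel gripper is mounted at the origin on a cart in front of the work surface, level with it; the furniture and walls round the work are solid. World frame = base frame: x ahead of the robot, y to its left, z up, the work surface at z = 0. Lengths are in mm, angles in rad, forces in N, time in s.
With the tool pointing down it reaches from about 400 to 875 mm from the base axis. Payload 4.4 kg.
Tool frame: the origin (TCP) lies at the very end of the fingers, on their centre line; the grasp point (between the pads) lies 19 mm behind it; y points along the fingers, z is the direction in which the jaws open and shut, and the axes are right-handed (so a half turn about y gives the same grasp; the last joint's range is limited). The gripper opens to 85 mm and grips with 20 to 120 N. Pads are 22 mm wide; open, the fingers measure 114 mm over their backs; the gripper's body (76 mm by 85 mm) begins 54 mm behind the grasp point. The pads swing forward as they close: fully open they stand 13 mm farther back than shut.
Start: joints at [-1.366, 0.628, 0.038, 1.517, -0.027, 0.996, -0.02], TCP at [173.852, 626.333, 231.313] pointing down, gripper open.
Joint ranges: [-3.06, 3.06], [-0.37, 2.12], [-1.25, 1.32], [0.18, 2.47], [-1.1, 4.24], [0.23, 1.98], [-2.94, 2.94]. Speed limits (rad/s): [2.57, 2.57, 3.14, 3.14, 3.14, 3.14, 3.14].

## Interface

Orientations are given as [roll, pitch, yaw] about the fixed x, y, z axes, in that order (R = Rz(yaw) Ry(pitch) Rx(roll)).
In Python, from cell import * gives the robot as it stands.
- The arm moves only by the tool apply_moves, never from a script. Its argument "targets" is a list of rows, each a list of 6 numbers: the shift along the tool's x, y, z in units of 40 mm (1.0 is 40 mm), then the turn, a rotation vector about the tool's x, y, z in units of 8 degrees (1.0 is 8 degrees). A call has 1 to 12 rows; each row shifts and turns the commanded pose from where the row before left it, along the tool's axes as they then stand; what a row does not reach is not made up. A row lasts 1/8 s, in which the tool goes at most 62.5 mm and 10.7 degrees, less where a joint would pass 70% of its speed; a pose out of reach is approached as far as the arm can. A call is refused whole if a number of a shift passes 1 or a number of a turn 1, either way. A call with a gripper value outside its range is refused whole. "jaw" is the gripper command: -1 is shut, 1 is fully open, values between are in proportion, set as the call begins (left out, the last holds). The fingers move at their own pace and stop on an object; the grip force is fixed at half the most. Time passes only in rows, so rows that do not move let the fingers close. It gives the time, the measured TCP pose, the force and the opening at its end, in the units of the state.
- read_state(): the state, without advancing time (a new reading comes with each control period).
- get_image(name): name is "side" or "top" or "wrist"; returns the picture (400x640x3 uint8, red, green, blue); there is no depth.
- calibration(name): a dict with "fx", "fy", "cx", "cy" (pixels), "world_from_camera" (4x4, takes a point from camera to world coordinates). Camera axes: x right, y down, z forward; pixel columns grow to the right and rows downward; lengths in mm; the calibration is good to about 2 mm. A picture is of the moment at which its call begins: read the wrist's pose just before it. calibration takes no time and is no camera call; for the wrist camera it gives the pose at the moment of the call.
- finish_job(): hands the job in, once; it reports no verdict.
The state is a dict: "clock": time; "qpos": joint angles; "qd": joint speeds; "tau": joint torques, N m; "eef_pos": TCP position; "tool_rot": TCP orientation; "force": force on the tool from outside, world axes, zero at the start; "torque": the same for the moment, N m; "width": finger opening in mm.
Only numpy, scipy, OpenCV 4.12 (cv2) and the standard library are available. Lean on these libraries where they do the work, as an engineer would, in place of code of your own. Each camera call takes 0.05 s, during which the arm holds its last target. There are 200 camera calls.

## Task

The dry box for the solder is so light that it would tip up with its stuck lid, so first drop the two lead weights, one at a time, into the pockets at its two front corners, one in each. Then take the lid's handle bar, pull the lid free of its sticky seal without dragging or tipping the box or throwing the lid wide open, and finish holding the lid still with a gap of about 3 cm at its front edge: do not let go of the handle. Leave the eraser, the marker and the hammer alone.

Things in the scene. Friction and masses are not known exactly. Their poses are not given: they have to be found in the camera images.
- drybox: Loose grey plastic box, 160 (its x) x 190 (its y) mm, 72 mm high, 0.9 kg. Origin: centre of its underside; z up; its -x side is the front, facing roughly the robot. A 54 x 54 x 28 mm block sticks out sideways at each front corner, with a round pocket bored from above, 42 mm wide, 22 mm deep. A pull on the handle tips it at about 7 N empty, 20 N with both weights in.
- pocket_left (a point): Centre of the floor of the pocket at the box's left front corner (+y), 53 mm in front of and 120 mm left of the box's centre, 6 mm above the bench; the pocket's mouth is 22 mm above this point.
- pocket_right (a point): The same of the pocket at the right front corner (-y).
- weight_a: Plain upright lead cylinder, dark grey, 36 mm in diameter, 62 mm high, 0.7 kg, loose, standing on the bench to the robot's left. Origin: centre of its underside, z along its axis. Either weight may go in either pocket.
- weight_b: The other, identical weight, standing on the bench to the robot's right.
- lid (a joint): Angle of the lid, rad: 0 shut, growing as the front edge rises; at 0.2 the front gap is 33 mm. The seal holds until the handle is pulled up with about 10 N and lets go within the first 0.06 rad; past 0.1 only the lid's weight is left (about 2 N at the handle); let go, it drops back to about 0.07 or less.
- lid_handle (a point): Middle of the handle's round steel bar, 8 mm thick and 80 mm long between two posts, along the box's y, on the clear lid near its front edge. The bar's middle is 36 mm above the lid's top, 116 mm above the bench with the lid shut, 65 mm in front of the box's centre; it moves with the lid.
- hinge_line (a point): Middle of the lid's hinge axis, along the box's top rear edge: 80 mm behind the box's centre, 76 mm above the bench; the handle bar is 145 mm in front of it and 40 mm above it when the lid is shut. The axis runs along the box's y.
- eraser: Bystander: eraser in a blue sleeve, 19 x 42 x 12 mm, in front of the box.
- marker: Bystander: black and white marker pen, 136 mm long, 14 mm thick, in front of the box.
- lead_hammer: Bystander: small hammer with wooden handle, 104 x 130 x 23 mm, lying to the left of the box.
There are look-alikes about, which are no part of the job. Leave any blue, purple or white look-alike of the weight_a alone.

How it is judged (in metres and radians):
On the way, in this order (a step that is already met when the one before it is completed fails the run):
1. one weight stands in a pocket, the lid still shut (((distance between weight_a and pocket_left below 0.01 m and angle between weight_a's own z axis and vertical below 0.2 rad) or (distance between weight_a and pocket_right below 0.01 m and angle between weight_a's own z axis and vertical below 0.2 rad) or (distance between weight_b and pocket_left below 0.01 m and angle between weight_b's own z axis and vertical below 0.2 rad) or (distance between weight_b and pocket_right below 0.01 m and angle between weight_b's own z axis and vertical below 0.2 rad)) and value of joint lid below 0.05 rad), for 0.2 s.
2. a weight stands in each pocket, both let go, the lid still shut ((((distance between weight_a and pocket_left below 0.01 m and angle between weight_a's own z axis and vertical below 0.2 rad) and (distance between weight_b and pocket_right below 0.01 m and angle between weight_b's own z axis and vertical below 0.2 rad)) or ((distance between weight_a and pocket_right below 0.01 m and angle between weight_a's own z axis and vertical below 0.2 rad) and (distance between weight_b and pocket_left below 0.01 m and angle between weight_b's own z axis and vertical below 0.2 rad))) and contact force between the fingers and weight_a below 0.1 N and contact force between the fingers and weight_b below 0.1 N and value of joint lid below 0.05 rad), for 0.2 s.
3. the lid has been pulled free of its seal ((((distance between weight_a and pocket_left below 0.01 m and angle between weight_a's own z axis and vertical below 0.2 rad) and (distance between weight_b and pocket_right below 0.01 m and angle between weight_b's own z axis and vertical below 0.2 rad)) or ((distance between weight_a and pocket_right below 0.01 m and angle between weight_a's own z axis and vertical below 0.2 rad) and (distance between weight_b and pocket_left below 0.01 m and angle between weight_b's own z axis and vertical below 0.2 rad))) and value of joint lid above 0.12 rad), for 0.2 s.
At the end, for the whole second after the job is handed in: A weight stands at the floor of each pocket (within 10 mm of its centre); the fingers hold the lid still at 0.12 to 0.30 rad (a front gap of about 20 to 49 mm); the box stands flat on the bench (within 0.05 rad) (all of step 3 and value of joint lid below 0.3 rad and velocity of joint lid between -0.1 and 0.1 rad/s and contact force between the fingers and lid above 0.5 N and angle between drybox's own z axis and vertical below 0.05 rad and linear speed of drybox below 0.02 m/s and height (world z) of drybox below 0.01 m); the arm keeps its last pose, push and grip.
It fails at once if the lid was opened before both weights were in (value of joint lid above 0.08 rad and not (((distance between weight_a and pocket_left below 0.01 m and angle between weight_a's own z axis and vertical below 0.2 rad) and (distance between weight_b and pocket_right below 0.01 m and angle between weight_b's own z axis and vertical below 0.2 rad)) or ((distance between weight_a and pocket_right below 0.01 m and angle between weight_a's own z axis and vertical below 0.2 rad) and (distance between weight_b and pocket_left below 0.01 m and angle between weight_b's own z axis and vertical below 0.2 rad)))).
It fails at once if the lid was thrown open (beyond 0.55 rad) (value of joint lid above 0.55 rad).
It fails at once if the box was tipped (over 0.12 rad) (angle between drybox's own z axis and vertical above 0.12 rad).
It fails at once if the box was dragged (over 40 mm) (distance of drybox from where it was at the start of the episode above 0.04 m).
It fails at once if a bystander was disturbed (over 25 mm) (distance of any of eraser, marker, lead_hammer from where it was at the start of the episode above 0.025 m).
It also fails if it takes over 72 s, if anything falls off the work surface, if the arm or the gripper's body presses on something with over 40 N, if the wrist force passes 120 N, or if a joint passes its speed limit or range.

## Working session

There is one attempt and no reset: what is moved stays moved. The work goes in short steps, Python scripts to look and compute and a tool call to move; the robot and the scene stay as the last step left them, time stands still between calls to the robot, and variables do not carry over. Pictures are saved under pics/ and viewed, about 8 in all and at most 12, crops included, and the job is handed in when it is done.

Besides the shell and the picture viewer there is one more tool, called after "Emit:" as name([rows], argument=value, ...), one row to a line, values as JSON. apply_moves: Moves the arm, as the interface text tells. Its arguments: {"type":"object","properties":{"targets":{"type":"array"},"jaw":{"type":"number"}},"required":["targets"]}

```bash
ls; mkdir -p pics; cat > h.py <<'E'
from cell import *
import numpy as np, cv2
from scipy.spatial.transform import Rotation as R
def save(im,n): cv2.imwrite('pics/'+n+'.png',cv2.cvtColor(im,cv2.COLOR_RGB2BGR))
def ray(c,u,v):
    T=np.array(c['world_from_camera']); d=T[:3,:3]@np.array([(u-c['cx'])/c['fx'],(v-c['cy'])/c['fy'],1.]); return T[:3,3],d/np.linalg.norm(d)
def plane(c,u,v,z):
    o,d=ray(c,u,v); return o+d*(z-o[2])/d[2]
def proj(c,p):
    T=np.linalg.inv(np.array(c['world_from_camera'])); q=T[:3,:3]@np.array(p)+T[:3,3]; return np.array([c['fx']*q[0]/q[2]+c['cx'],c['fy']*q[1]/q[2]+c['cy']])
def cross(r1,r2):
    A=np.zeros((3,3));b=np.zeros(3)
    for o,d in (r1,r2):
        P=np.eye(3)-np.outer(d,d);A+=P;b+=P@o
    p=np.linalg.solve(A,b); return p,[float(np.linalg.norm(np.cross(p-o,d))) for o,d in (r1,r2)]
E
python3 - <<'E'
from h import *
np.set_printoptions(precision=3,suppress=True)
print(read_state())
for n in('top','side'):
    im=get_image(n); np.save(n+'0.npy',im); save(im,n+'0'); print(n,calibration(n))
E
```

```text
pics
{'clock': 0.0, 'qpos': array([-1.366,  0.629,  0.038,  1.518, -0.027,  0.996, -0.02 ]), 'qd': array([ 0.   , -0.001, -0.   ,  0.001, -0.002,  0.   ,  0.001]), 'tau': array([ -0.   , -56.341,   1.226, -19.344,   0.011,   0.011,  -0.   ]), 'eef_pos': array([173.654, 625.7  , 230.392]), 'tool_rot': array([-1.573, -0.   , -0.271]), 'force': array([0.79 , 0.838, 0.042]), 'torque': array([ 0.041,  0.036, -0.013]), 'width': 85.55858692930352}
top {'fx': 465.2106286632508, 'fy': 465.2106286632508, 'cx': 319.62338418466175, 'cy': 192.9270360519672, 'world_from_camera': array([[   0.002,   -0.991,    0.136,  389.004],
       [  -1.   ,   -0.003,   -0.008,   38.342],
       [   0.008,   -0.136,   -0.991, 1441.73 ],
       [   0.   ,    0.   ,    0.   ,    1.   ]])}
side {'fx': 378.9098159743654, 'fy': 378.9098159743654, 'cx': 319.5314779946004, 'cy': 206.1715520645205, 'world_from_camera': array([[ -0.987,  -0.106,   0.12 , 415.732],
       [ -0.16 ,   0.63 ,  -0.76 , 910.463],
       [  0.006,  -0.769,  -0.639, 807.754],
       [  0.   ,   0.   ,   0.   ,   1.   ]])}
```

View pics/top0.png

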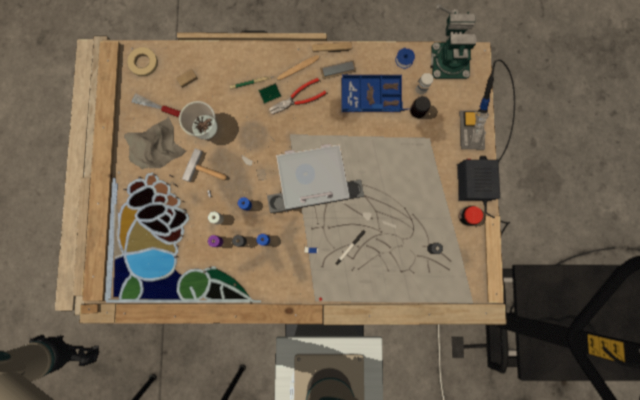

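View pics/side0.png

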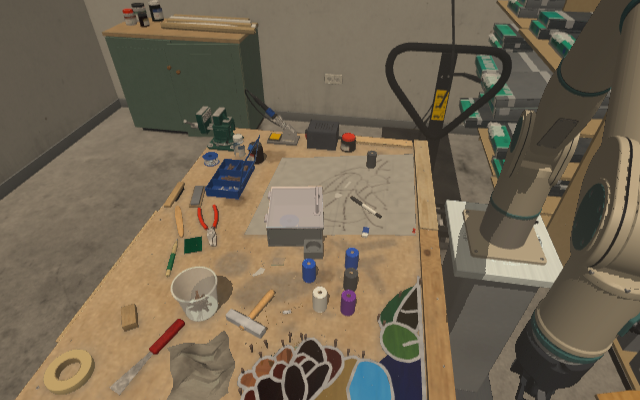

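Top view: the box is at about (315,177), with pockets at about (277,203) and (354,188). Dark cylinders are at (238,241) and (435,248). The look-alikes are purple (215,241), blue (264,240), blue (245,203) and white (214,217). The dark grey ones fit the description, so I'll check them in an enlarged crop.

```bash
python3 - <<'E'
from h import *
np.set_printoptions(precision=1,suppress=True)
t=np.load('top0.npy');s=np.load('side0.npy')
z=lambda im,x0,x1,y0,y1,w,h:cv2.resize(im[y0:y1,x0:x1],(w,h),interpolation=cv2.INTER_CUBIC)
A=np.vstack([np.hstack([z(t,200,280,190,260,400,300),z(t,405,465,225,270,400,300)]),np.hstack([z(t,260,370,130,215,400,300),z(s,255,405,145,300,400,300)])])
save(A,'crop1')
ct,cs=calibration('top'),calibration('side')
for n,(u,v),(a,b) in [('A',(238,241),(350,279)),('B',(435,248),(371,159)),('box',(315,177),(296,205))]:
    print(n,plane(ct,u,v,62),plane(cs,a,b,31),cross(ray(ct,u,v),ray(cs,a,b)))
    if n!='box':
        for nm,im,(x,y) in(('t',t,(u,v)),('s',s,(a,b))):
            sub=im[y-18:y+19,x-18:x+19].astype(int); m=((sub.max(2)<85)&(sub.max(2)-sub.min(2)<22)).astype(np.uint8)
            k,l,st,ce=cv2.connectedComponentsWithStats(m); i=l[18,18]; print(nm,i,st[i]+np.array([x-18,y-18,0,0,0]),ce[i]+[x-18,y-18])
for n,u,v,zz in(('pl',277,203,28),('pr',354,188,28)): print(n,plane(ct,u,v,zz))
E
```

```text
A [434.4 267.7  62. ] [435.3 266.4  31. ] (array([435.2, 271.8,  37.6]), [0.007139576350069932, 0.007139576349968371])
t 0 [ 220  223   37   37 1234] [238. 241.]
s 6 [344 272  14  19 180] [350.1 282.2]
B [ 415.  -313.5   62. ] [ 414.1 -322.    31. ] (array([ 414.9, -321.2,   31.5]), [0.7507137121844574, 0.7507137121845339])
t 0 [ 417  230   37   37 1252] [435.1 248. ]
s 2 [366 151  11  17 133] [371.  159.7]
box [626.4  41.4  62. ] [636.9  -7.1  31. ] (array([625. ,  41.4,  72. ]), [0.27331906953159196, 0.27331906953178153])
pl [551.3 157.3  28. ]
pr [598.4 -78.5  28. ]
```

View pics/crop1.png

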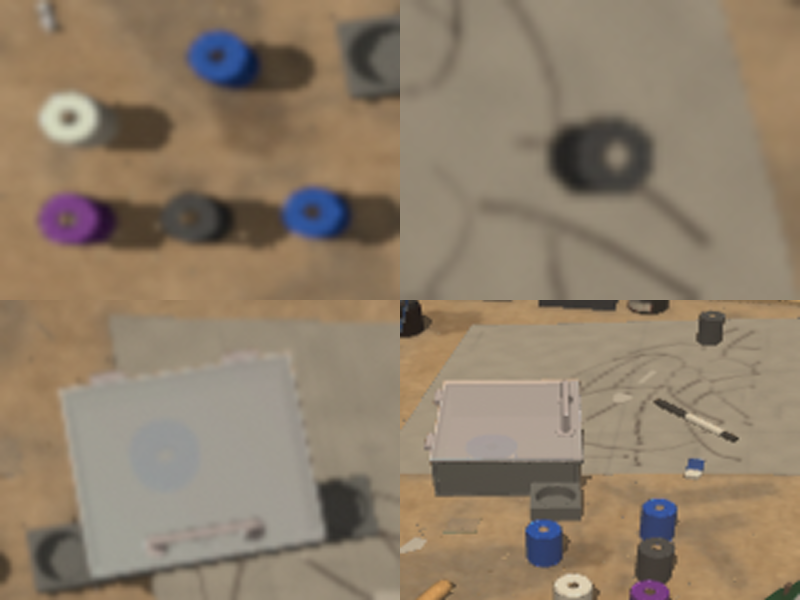

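Crop: the cylinders at (238,241) and (435,248) are dark grey with plain tops, so they are the lead weights. The blue, purple and white ones are look-alikes. The bar runs along the box front and both pockets can be seen. I'll move over weight A.

```bash
cat >> h.py <<'E'
def plan(pos,yaw=None,n=10,frm=None):
    "rows for straight world move to pos with yaw turn; tool pointing down"
    s=read_state(); p=np.array(s['eef_pos'] if frm is None else frm[0]); y0=s['tool_rot'][2] if frm is None else frm[1]
    d=(np.array(pos)-p)/n/40; dy=0 if yaw is None else (yaw-y0)/n
    print('from',p.round(1),round(float(y0),3),'n',n)
    rows=[]
    for i in range(n):
        y=y0+dy*i; rows.append([round(float(d[0]*np.cos(y)+d[1]*np.sin(y)),3),round(float(-d[2]),3),round(float(-d[0]*np.sin(y)+d[1]*np.cos(y)),3),0,round(float(-np.degrees(dy)/8),3),0])
    if yaw is None: rows=rows[:1]
    print(rows)
E
python3 - <<'E'
from h import *
np.set_printoptions(precision=3,suppress=True)
s=read_state();c=calibration('wrist');T=np.array(c['world_from_camera'])
Rt=R.from_euler('xyz',s['tool_rot']).as_matrix()
print('cam in tool',Rt.T@(T[:3,3]-s['eef_pos']));print(Rt.T@T[:3,:3]);print(c['fx'],c['fy'],c['cx'],c['cy'])
plan([435,270,230],-1.571,12)
E
```

```text
cam in tool [ -65.602 -143.139   -0.185]
[[-0.     0.966  0.259]
 [ 0.001 -0.259  0.966]
 [ 1.     0.    -0.001]]
276.41648222849324 276.41648222849324 320.9705596475346 200.53374458342114
from [173.7 625.8 230.5] -0.271 n 12
[[0.723, 0.001, -0.569, 0, 0.776, 0], [0.78, 0.001, -0.487, 0, 0.776, 0], [0.828, 0.001, -0.4, 0, 0.776, 0], [0.867, 0.001, -0.308, 0, 0.776, 0], [0.895, 0.001, -0.212, 0, 0.776, 0], [0.912, 0.001, -0.114, 0, 0.776, 0], [0.92, 0.001, -0.015, 0, 0.776, 0], [0.916, 0.001, 0.084, 0, 0.776, 0], [0.901, 0.001, 0.183, 0, 0.776, 0], [0.876, 0.001, 0.279, 0, 0.776, 0], [0.841, 0.001, 0.372, 0, 0.776, 0], [0.796, 0.001, 0.461, 0, 0.776, 0]]
```

Emit:
apply_moves([
  [0.72, 0, -0.57, 0, 0.78, 0],
  [0.78, 0, -0.49, 0, 0.78, 0],
  [0.83, 0, -0.4, 0, 0.78, 0],
  [0.87, 0, -0.31, 0, 0.78, 0],
  [0.9, 0, -0.21, 0, 0.78, 0],
  [0.91, 0, -0.11, 0, 0.78, 0],
  [0.92, 0, -0.02, 0, 0.78, 0],
  [0.92, 0, 0.08, 0, 0.78, 0],
  [0.9, 0, 0.18, 0, 0.78, 0],
  [0.88, 0, 0.28, 0, 0.78, 0],
  [0.84, 0, 0.37, 0, 0.78, 0],
  [0.8, 0, 0.46, 0, 0.77, 0],
], jaw=1)

```text
clock: 1.6
eef_pos: [434.6, 267.4, 231.2]
tool_rot: [-1.571, 0.0, -1.581]
force: [-0.3, -0.1, 0.6]
width: 85.5
```

```bash
cat >> h.py <<'E'
def still():
    s=read_state(); print('t',round(s['clock'],2),s['eef_pos'].round(1),s['tool_rot'].round(3),'F',s['force'].round(1),'w',round(s['width'],1),'qd',abs(s['qd']).max().round(3)); return s
E
python3 - <<'E'
from h import *
import pickle
still();c=calibration('wrist');im=get_image('wrist');save(im,'w1');np.save('w1.npy',im);pickle.dump(c,open('w1.pkl','wb'));still()
print(proj(c,[435,270,62]),proj(c,[435,270,0]))
E
```

```text
t 1.6 [434.6 267.4 231.2] [-1.571  0.    -1.581] F [-0.3 -0.1  0.6] w 85.5 qd 0.415
t 1.65 [438.1 262.  231.6] [-1.567 -0.003 -1.591] F [ 3.6 -3.3  0.9] w 85.5 qd 0.028
[321.53611559 182.56392616] [321.47013348 173.61489467]
```

View pics/w1.png

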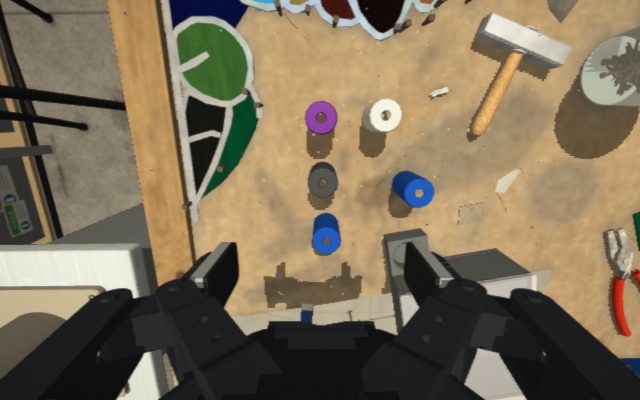

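Wrist view: weight A (dark) is at about (322,182), purple at (321,117), blue at (326,234), and the left pocket is just visible near (402,262). I'll take a settled frame and measure it.

```bash
cat >> h.py <<'E'
def weight(im,u,v,r=32,thr=95):
    "silhouette of the dark cylinder near (u,v): bbox, hull"
    u,v=int(u),int(v); sub=im[v-r:v+r,u-r:u+r].astype(int)
    m=((sub.max(2)<thr)&(sub.max(2)-sub.min(2)<18)).astype(np.uint8)
    m=cv2.morphologyEx(m,cv2.MORPH_OPEN,np.ones((3,3),np.uint8))
    k,l,st,ce=cv2.connectedComponentsWithStats(m); i=1+int(np.argmax(st[1:,4])); x,y,w,h,a=st[i]
    return (x+u-r,y+v-r,w,h,a)
E
python3 - <<'E'
from h import *
np.set_printoptions(precision=1,suppress=True)
s=still();c=calibration('wrist');im=get_image('wrist');np.save('w2.npy',im);still()
ct=calibration('top')
for t in(60,75,95):
    print(t,weight(im,322,182,thr=t),weight(np.load('top0.npy'),238,241,12,t),weight(np.load('top0.npy'),435,248,14,t))
g=im[155:205,300:345]
big=cv2.resize(g,None,fx=8,fy=8,interpolation=cv2.INTER_NEAREST)
t0=cv2.resize(np.load('top0.npy')[228:260,222:254],(400,400),interpolation=cv2.INTER_NEAREST);save(np.hstack([big,t0]),'w2c')
for p in([435,270,62],[435,270,0],[435,288,62],[435,252,62],[435,262,62]):print(p,proj(c,p),proj(ct,p))
E
```

```text
t 1.65 [438.1 262.  231.6] [-1.6 -0.  -1.6] F [ 3.6 -3.3  0.9] w 85.5 qd 0.028
t 1.7 [436.7 264.1 231.5] [-1.6 -0.  -1.6] F [0.3 0.3 0.4] w 85.3 qd 0.072
60 (np.int32(311), np.int32(158), np.int32(17), np.int32(6), np.int32(66)) (np.int32(243), np.int32(238), np.int32(4), np.int32(7), np.int32(24)) (np.int32(428), np.int32(245), np.int32(5), np.int32(8), np.int32(31))
75 (np.int32(310), np.int32(158), np.int32(21), np.int32(9), np.int32(109)) (np.int32(239), np.int32(237), np.int32(8), np.int32(9), np.int32(59)) (np.int32(428), np.int32(244), np.int32(8), np.int32(10), np.int32(67))
95 (np.int32(305), np.int32(158), np.int32(29), np.int32(34), np.int32(728)) (np.int32(233), np.int32(236), np.int32(14), np.int32(10), np.int32(108)) (np.int32(427), np.int32(243), np.int32(16), np.int32(11), np.int32(132))
[435, 270, 62] [317.8 177.5] [237.2 240.8]
[435, 270, 0] [318.2 169.2] [240.6 241.5]
[435, 288, 62] [317.5 161.8] [231.1 240.8]
[435, 252, 62] [318.2 192.8] [243.4 240.8]
[435, 262, 62] [318.  184.3] [240.  240.8]
```

View pics/w2c.png

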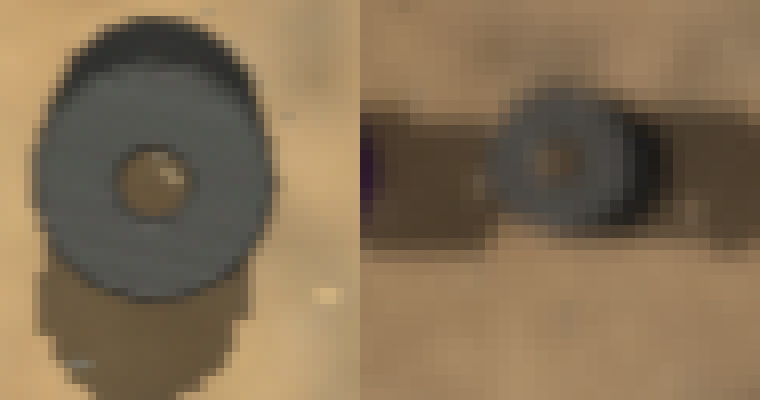

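Crop: the top face of A is centred at wrist pixel (319.1,177.8) and top-view pixel (237.6,240.6).

```bash
python3 - <<'E'
from h import *
np.set_printoptions(precision=1,suppress=True)
still();c=calibration('wrist');ct=calibration('top')
im=get_image('wrist');print(weight(im,319,178,thr=95));still()
print(plane(c,319.1,177.8,62),plane(ct,237.6,240.6,62),cross(ray(c,319.1,177.8),ray(ct,237.6,240.6)))
plan([435.5,270,120],-1.571,5)
E
```

```text
t 1.7 [436.7 264.1 231.5] [-1.6 -0.  -1.6] F [0.3 0.3 0.4] w 85.3 qd 0.072
(np.int32(306), np.int32(160), np.int32(29), np.int32(34), np.int32(730))
t 1.75 [435.1 266.5 231.3] [-1.6 -0.  -1.6] F [0.  1.1 0.3] w 85.7 qd 0.053
[434.8 271.8  62. ] [435.6 269.   62. ] (array([435.3, 270.3,  54.2]), [0.5534272369178318, 0.5534272369180019])
from [435.1 266.5 231.3] -1.582 n 5
[[-0.018, 0.557, 0.002, 0, -0.015, 0], [-0.018, 0.557, 0.002, 0, -0.015, 0], [-0.018, 0.557, 0.002, 0, -0.015, 0], [-0.018, 0.557, 0.002, 0, -0.015, 0], [-0.018, 0.557, 0.002, 0, -0.015, 0]]
```

Emit:
apply_moves([
  [0, 0.5, 0, 0, 0, 0],
  [0, 0.8, 0, 0, 0, 0],
  [0, 0.8, 0, 0, 0, 0],
  [0, 0.7, 0, 0, 0, 0],
  [0, 0.5, 0, 0, 0, 0],
  [0, 0, 0, 0, 0, 0],
  [0, 0, 0, 0, 0, 0],
])

```text
clock: 2.62
eef_pos: [434.0, 269.5, 99.8]
tool_rot: [-1.57, 0.001, -1.576]
force: [0.5, 0.3, -0.1]
width: 85.1
```

```bash
python3 - <<'E'
from h import *
still();plan([435.3,270.3,30],-1.571,4)
E
```

```text
t 2.62 [434.  269.5  99.8] [-1.570e+00  1.000e-03 -1.576e+00] F [ 0.5  0.3 -0.1] w 85.1 qd 0.013
from [434.  269.5  99.8] -1.576 n 4
[[-0.005, 0.436, 0.008, 0, -0.009, 0], [-0.005, 0.436, 0.008, 0, -0.009, 0], [-0.005, 0.436, 0.008, 0, -0.009, 0], [-0.005, 0.436, 0.008, 0, -0.009, 0]]
```

Emit:
apply_moves([
  [0, 0.5, 0.01, 0, 0, 0],
  [0, 0.6, 0.02, 0, 0, 0],
  [0, 0.45, 0, 0, 0, 0],
  [0, 0.2, 0, 0, 0, 0],
  [0, 0, 0, 0, 0, 0],
  [0, 0, 0, 0, 0, 0],
])

```text
clock: 3.38
eef_pos: [435.6, 269.2, 30.1]
tool_rot: [-1.57, 0.001, -1.576]
force: [0.2, 0.3, 0.7]
width: 85.7
```

Emit:
apply_moves([
  [0, 0, 0, 0, 0, 0],
  [0, 0, 0, 0, 0, 0],
  [0, 0, 0, 0, 0, 0],
  [0, 0, 0, 0, 0, 0],
  [0, 0, 0, 0, 0, 0],
  [0, 0, 0, 0, 0, 0],
], jaw=-1)

```text
clock: 4.12
eef_pos: [435.7, 269.0, 29.8]
tool_rot: [-1.57, 0.001, -1.577]
force: [0.3, 0.3, 5.5]
width: 34.7
```

```bash
python3 - <<'E'
from h import *
plan([435.5,270,150],-1.577,4)
plan([545,125,210],-1.374,8,([435.5,270,150],-1.577))
E
```

```text
from [435.7 269.   29.8] -1.577 n 4
[[-0.006, -0.751, -0.002, 0, 0.001, 0], [-0.006, -0.751, -0.002, 0, 0.001, 0], [-0.006, -0.751, -0.002, 0, 0.001, 0], [-0.006, -0.751, -0.002, 0, 0.001, 0]]
from [435.5 270.  150. ] -1.577 n 8
[[0.451, -0.188, 0.345, 0, -0.182, 0], [0.46, -0.188, 0.333, 0, -0.182, 0], [0.468, -0.188, 0.322, 0, -0.182, 0], [0.476, -0.188, 0.31, 0, -0.182, 0], [0.484, -0.188, 0.298, 0, -0.182, 0], [0.491, -0.188, 0.285, 0, -0.182, 0], [0.498, -0.188, 0.273, 0, -0.182, 0], [0.505, -0.188, 0.26, 0, -0.182, 0]]
```

Emit:
apply_moves([
  [0, -0.5, 0, 0, 0, 0],
  [0, -0.9, 0, 0, 0, 0],
  [0, -1.0, 0, 0, 0, 0],
  [0, -0.6, 0, 0, 0, 0],
])

```text
clock: 4.62
eef_pos: [434.5, 268.7, 150.1]
tool_rot: [-1.571, -0.0, -1.576]
force: [-0.1, -0.3, -6.9]
width: 34.6
```

Emit:
apply_moves([
  [0.45, -0.19, 0.35, 0, -0.18, 0],
  [0.46, -0.19, 0.33, 0, -0.18, 0],
  [0.47, -0.19, 0.32, 0, -0.18, 0],
  [0.48, -0.19, 0.31, 0, -0.18, 0],
  [0.48, -0.19, 0.3, 0, -0.18, 0],
  [0.49, -0.19, 0.29, 0, -0.18, 0],
  [0.5, -0.19, 0.27, 0, -0.18, 0],
  [0.5, -0.19, 0.26, 0, -0.18, 0],
  [0, 0, 0, 0, 0, 0],
  [0, 0, 0, 0, 0, 0],
  [0, 0, 0, 0, 0, 0],
])

```text
clock: 6.0
eef_pos: [543.4, 125.0, 209.2]
tool_rot: [-1.573, 0.001, -1.374]
force: [-0.4, -0.7, -6.8]
width: 34.6
```

```bash
python3 - <<'E'
from h import *
import pickle
still();c=calibration('wrist');im=get_image('wrist');save(im,'w3');np.save('w3.npy',im);pickle.dump(c,open('w3.pkl','wb'));still()
E
```

```text
t 6.0 [543.4 125.  209.2] [-1.573e+00  1.000e-03 -1.374e+00] F [-0.4 -0.7 -6.8] w 34.6 qd 0.008
t 6.05 [543.7 124.9 209.5] [-1.573  0.    -1.374] F [-0.1  0.3 -7. ] w 34.3 qd 0.008
```

View pics/w3.png

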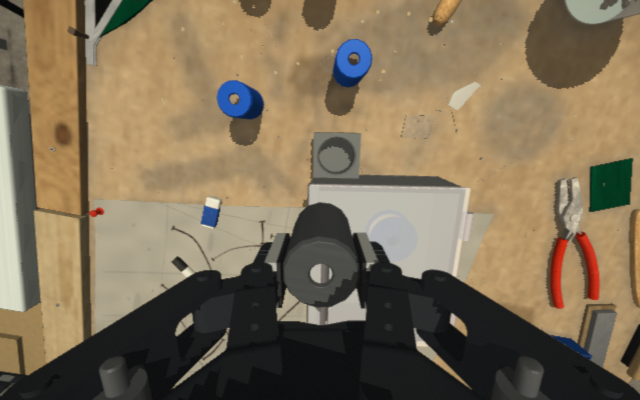

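Wrist view: the left pocket block is at about (313–361, 132–178), with its mouth centred near (336,155). The lid's left edge runs from (310,187) to (468,187). Weight A is held upright. I'll measure the pocket and the heading.

```bash
python3 - <<'E'
from h import *
import pickle
np.set_printoptions(precision=2,suppress=True)
im=np.load('w3.npy');c=pickle.load(open('w3.pkl','rb'));ct=calibration('top');cs=calibration('side')
s=im.astype(int); x0,y0,x1,y1=300,120,375,182
sub=s[y0:y1,x0:x1]; m=((sub[...,0]-sub[...,2])<25).astype(np.uint8)
m[180-y0:]=0
m=cv2.morphologyEx(m,cv2.MORPH_OPEN,np.ones((3,3),np.uint8))
k,l,st,ce=cv2.connectedComponentsWithStats(m);i=1+np.argmax(st[1:,4]);print(st[i]+[x0,y0,0,0,0])
cn,_=cv2.findContours((l==i).astype(np.uint8),0,cv2.CHAIN_APPROX_NONE);cc=max(cn,key=cv2.contourArea)
r=cv2.minAreaRect(cc);b=cv2.boxPoints(r)+[x0,y0];print(b)
for q in b:print(plane(c,*q,28),end=' ')
g=im.astype(float).mean(2)
print('row155',g[155,305:370].astype(int)); print('col336',g[128:182,336].astype(int))
# dark mouth
gg=g[138:176,315:360]; 
E
```

```text
[ 313  132   62   48 2250]
[[313. 179.]
 [313. 132.]
 [374. 132.]
 [374. 179.]]
[532.48 127.56  28.  ] [522.25 180.91  28.  ] [590.37 194.51  28.  ] [603.65 141.81  28.  ] row155 [138 138 139 140 141 136 111  84 100 116 116 112  98  91 104 115 116 117
 117 117 117 116 117 117 116 117 116 116 116 117 117 116 116 117 116 116
 117 117 116 116 117 116 111  90  65  61  61  58  55  66  86 106 116 119
 127 143 152 153 152 151 149 149 149 150 152]
col336 [137 139 141 138 113 117 118 116 102  71  66  63  63  63  62  63  62  61
  70 112 117 117 117 116 116 117 116 116 117 116 116 116 116 116 116 116
 115 116 116 115 116 115 113  95  73  73  97 109 114 112  77  70  70  69]
```

```bash
python3 - <<'E'
from h import *
import pickle
np.set_printoptions(precision=2,suppress=True)
im=np.load('w3.npy');c=pickle.load(open('w3.pkl','rb'));ct=calibration('top')
pm=plane(c,336.2,155.2,28);print('mouth',pm,cross(ray(c,336.2,155.2),ray(ct,279,202.5)), proj(ct,pm))
g=cv2.GaussianBlur(im,(3,3),0).astype(float).mean(2)
# lid left edge: strongest positive gradient per column
def sub(a):
    i=int(np.argmax(a)); 
    if 0<i<len(a)-1:
        d=a[i-1]-2*a[i]+a[i+1]; return i+(0 if d==0 else .5*(a[i-1]-a[i+1])/d)
    return i
u=np.arange(365,460,5);v=np.array([180+sub(np.gradient(g[180:196,k])) for k in u]);print(v)
f=np.polyfit(u,v,1);P=[plane(c,k,np.polyval(f,k),80) for k in(365,455)];d=P[1]-P[0];print(P,'yaw from lid side',np.arctan2(d[1],d[0]))
# block front edge: bench->block, negative gradient
w=np.arange(136,176,4);e=np.array([303+sub(-np.gradient(g[k,303:316])) for k in w]);print(e)
f=np.polyfit(w,e,1);P=[plane(c,np.polyval(f,k),k,28) for k in(134,176)];d=P[0]-P[1];print('yaw from block',np.arctan2(-d[0],d[1]))
# top edge of block (side)
u=np.arange(316,358,4);v=np.array([126+sub(-np.gradient(g[126:137,k])) for k in u]);f=np.polyfit(u,v,1);P=[plane(c,k,np.polyval(f,k),28) for k in(316,357)];d=P[1]-P[0];print(v,'yaw block side',np.arctan2(d[1],d[0]))
E
```

```text
mouth [553.66 160.45  28.  ] (array([558.13, 155.63, -24.23]), [0.8228888270155928, 0.8228888270157589]) [275.99 202.24]
[184.8  184.86 184.89 185.02 185.   185.25 185.29 185.6  185.69 185.8
 185.82 185.88 185.9  186.01 186.09 186.31 186.3  186.65 186.81]
[array([584.54, 141.95,  80.  ]), array([673.69, 157.78,  80.  ])] yaw from lid side 0.17579461911752056
[313.05 310.87 310.07 310.88 310.   310.71 310.02 310.52 309.96 310.11]
yaw from block 0.13778454609415244
[131.23 131.33 131.2  131.24 131.3  136.   131.13 131.4  131.71 131.71
 132.09] yaw block side 0.18056303165596885
```

```bash
python3 - <<'E'
from h import *
import pickle
np.set_printoptions(precision=2,suppress=True)
c=pickle.load(open('w3.pkl','rb'));im=np.load('w3.npy')
tx=np.array([.195,-.981,0])
for z in(232,237,241):
    p=np.array([543.5,125,z]); print(z,proj(c,p),'back edge',proj(c,p-18*tx),'front',proj(c,p+18*tx),'L/R',proj(c,p+18*np.array([.981,.195,0])),'bottom far edge',proj(c,p-18*tx-[0,0,62]))
g=im.astype(int).mean(2); print(g[200:312:2,320].astype(int)); print(g[268,275:370].astype(int))
plan([553.7,160.5,110],-1.393,6)
E
```

```text
232 [321.45 266.51] back edge [321.5  231.53] front [321.4  299.13] L/R [358.81 266.59] bottom far edge [321.59 198.09]
237 [321.43 271.79] back edge [321.48 235.63] front [321.39 305.4 ] L/R [360.21 271.87] bottom far edge [321.59 199.97]
241 [321.42 276.3 ] back edge [321.47 239.16] front [321.38 310.76] L/R [361.4  276.39] bottom far edge [321.58 201.56]
[184 104  46  46  46  46  46  46  46  47  47  47  45  46  46  46  47  47
  55  67  69  88  75  76  78  78  77  76  76  75  76  78 155 164 160 159
 160 160 160 154 153 148  66  67  78  77  76  75  75  77  74  40  40  46
  96 100]
[173 132  65  51  49  37  18  23  47  67  75  76  76  76  75  75  76  75
  76  75  75  75  75  75  76  75  76  75  76  75  75  75  74  75  70  67
 114 161 179 183 184 182 180 181 181 160 125 109 110 107  99  90  82  84
 131 126  75  72  76  75  76  75  75  75  75  75  76  76  75  76  76  75
  75  76  76  77  76  76  76  76  74  65  56  42  25  17  20  33  36  30
  39  82 105 100  84]
from [543.7 124.9 209.5] -1.374 n 6
[[-0.137, 0.414, 0.07, 0, 0.023, 0], [-0.138, 0.414, 0.069, 0, 0.023, 0], [-0.138, 0.414, 0.069, 0, 0.023, 0], [-0.138, 0.414, 0.068, 0, 0.023, 0], [-0.138, 0.414, 0.068, 0, 0.023, 0], [-0.139, 0.414, 0.068, 0, 0.023, 0]]
```

Emit:
apply_moves([
  [-0.13, 0.4, 0.07, 0, 0.02, 0],
  [-0.13, 0.4, 0.07, 0, 0.02, 0],
  [-0.13, 0.4, 0.07, 0, 0.02, 0],
  [-0.13, 0.6, 0.07, 0, 0.03, 0],
  [-0.13, 0.7, 0.07, 0, 0.03, 0],
  [-0.13, 0.6, 0.07, 0, 0.02, 0],
  [0, 0, 0, 0, 0, 0],
  [0, 0, 0, 0, 0, 0],
])

```text
clock: 7.05
eef_pos: [555.8, 157.5, 86.3]
tool_rot: [-1.57, -0.0, -1.395]
force: [0.5, -0.2, -6.1]
width: 34.2
```

```bash
python3 - <<'E'
from h import *
np.set_printoptions(precision=1,suppress=True)
s=still();c=calibration('wrist');im=get_image('wrist');plan([554,159.2,66],-1.393,2)
z=s['eef_pos'][2]
save(cv2.resize(im[100:320,220:440],(660,660))[:600],'w4');print(proj(c,[553.7,160.5,28]))
E
```

```text
t 7.05 [555.8 157.5  86.3] [-1.6 -0.  -1.4] F [ 0.5 -0.2 -6.1] w 34.2 qd 0.021
from [556.2 157.5  86.8] -1.395 n 2
[[-0.026, 0.26, -0.024, 0, -0.008, 0], [-0.026, 0.26, -0.024, 0, -0.008, 0]]
[319.2 210.4]
```

View pics/w4.png

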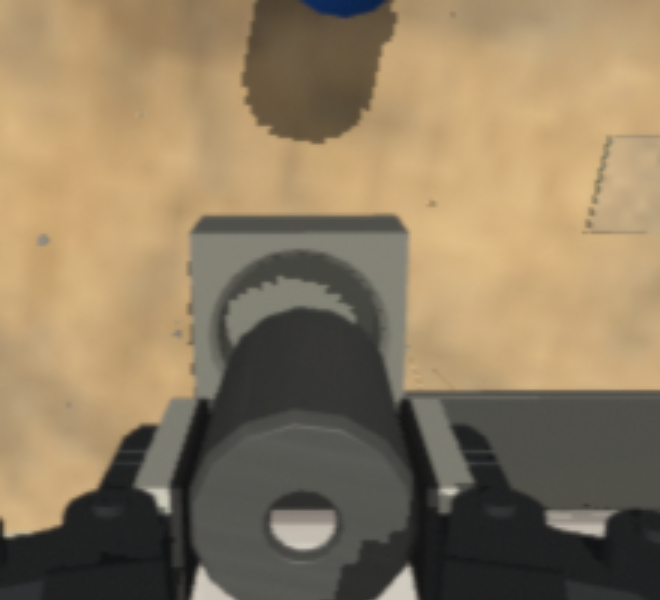

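Crop: the mouth spans u 290–349 and its far edge is at v 183, which agrees with the projected pocket centre (319,210). I'll shift slightly and lower.

Emit:
apply_moves([
  [-0.05, 0, -0.05, 0, 0, 0],
  [0, 0.25, 0, 0, 0, 0],
  [0, 0.3, 0, 0, 0, 0],
  [0, 0.3, 0, 0, 0, 0],
  [0, 0, 0, 0, 0, 0],
  [0, 0, 0, 0, 0, 0],
])

```text
clock: 7.85
eef_pos: [553.3, 159.2, 51.9]
tool_rot: [-1.571, -0.0, -1.395]
force: [-0.8, 0.9, -7.2]
width: 34.4
```

```bash
python3 - <<'E'
from h import *
still();plan([554,159.2,40],-1.393,2)
E
```

```text
t 7.85 [553.3 159.2  51.9] [-1.571 -0.    -1.395] F [-0.8  0.9 -7.2] w 34.4 qd 0.01
from [553.3 159.2  51.9] -1.395 n 2
[[0.002, 0.149, 0.009, 0, -0.007, 0], [0.002, 0.149, 0.009, 0, -0.007, 0]]
```

Emit:
apply_moves([
  [0, 0.15, 0.01, 0, 0, 0],
  [0, 0.15, 0, 0, 0, 0],
  [0, 0.05, 0, 0, 0, 0],
  [0, 0, 0, 0, 0, 0],
  [0, 0, 0, 0, 0, 0],
])

```text
clock: 8.48
eef_pos: [553.6, 159.5, 38.2]
tool_rot: [-1.571, 0.0, -1.395]
force: [-0.6, 0.9, -6.7]
width: 34.5
```

Emit:
apply_moves([
  [0, 0.03, 0, 0, 0, 0],
  [0, 0, 0, 0, 0, 0],
  [0, 0, 0, 0, 0, 0],
  [0, 0, 0, 0, 0, 0],
  [0, 0, 0, 0, 0, 0],
], jaw=1)

```text
clock: 9.1
eef_pos: [553.6, 159.5, 37.0]
tool_rot: [-1.571, 0.0, -1.395]
force: [0.3, 0.9, -0.7]
width: 85.6
```

Emit:
apply_moves([
  [0, -0.3, 0, 0, 0, 0],
  [0, -0.7, 0, 0, 0, 0],
  [0, -1.0, 0, 0, 0, 0],
  [0, -1.0, 0, 0, 0, 0],
  [0, -0.8, 0, 0, 0, 0],
  [0, -0.3, 0, 0, 0, 0],
  [0, 0, 0, 0, 0, 0],
])

```text
clock: 9.98
eef_pos: [553.7, 159.6, 201.4]
tool_rot: [-1.57, 0.0, -1.395]
force: [0.5, 0.3, -0.1]
width: 85.2
```

```bash
python3 - <<'E'
from h import *
np.set_printoptions(precision=1,suppress=True)
s=still();c=calibration('wrist');ct=calibration('top')
im=get_image('wrist');np.save('w5.npy',im)
p=np.array([553.7,160.5,68.]);u,v=proj(c,p);print(u,v,proj(c,p+[18,3,0]),proj(c,p-[18,3,0]),weight(im,u,v,60,95))
plan([490,-250,190],-1.571,11)
E
```

```text
t 9.97 [553.7 159.6 201.4] [-1.6  0.  -1.4] F [ 0.5  0.3 -0.1] w 85.2 qd 0.031
321.3411033549715 191.17556932753251 [339.1 191.4] [303.6 191. ] (np.int32(298), np.int32(165), np.int32(83), np.int32(51), np.int32(2377))
from [553.  159.5 200.4] -1.395 n 11
[[0.891, 0.024, -0.304, 0, 0.115, 0], [0.896, 0.024, -0.29, 0, 0.115, 0], [0.9, 0.024, -0.275, 0, 0.115, 0], [0.905, 0.024, -0.261, 0, 0.115, 0], [0.909, 0.024, -0.246, 0, 0.115, 0], [0.913, 0.024, -0.232, 0, 0.115, 0], [0.916, 0.024, -0.217, 0, 0.115, 0], [0.92, 0.024, -0.202, 0, 0.115, 0], [0.923, 0.024, -0.188, 0, 0.115, 0], [0.926, 0.024, -0.173, 0, 0.115, 0], [0.928, 0.024, -0.158, 0, 0.115, 0]]
```

```bash
python3 - <<'E'
from h import *
plan([415,-318,200],-1.571,13,([553.7,159.6,201.4],-1.395))
E
```

```text
from [553.7 159.6 201.4] -1.395 n 13
[[0.858, 0.003, -0.423, 0, 0.097, 0], [0.863, 0.003, -0.412, 0, 0.097, 0], [0.869, 0.003, -0.4, 0, 0.097, 0], [0.874, 0.003, -0.388, 0, 0.097, 0], [0.879, 0.003, -0.376, 0, 0.097, 0], [0.884, 0.003, -0.364, 0, 0.097, 0], [0.889, 0.003, -0.352, 0, 0.097, 0], [0.894, 0.003, -0.34, 0, 0.097, 0], [0.898, 0.003, -0.328, 0, 0.097, 0], [0.903, 0.003, -0.316, 0, 0.097, 0], [0.907, 0.003, -0.304, 0, 0.097, 0], [0.911, 0.003, -0.291, 0, 0.097, 0], [0.915, 0.003, -0.279, 0, 0.097, 0]]
```

Emit:
apply_moves([
  [0.86, 0, -0.42, 0, 0.1, 0],
  [0.86, 0, -0.41, 0, 0.1, 0],
  [0.87, 0, -0.4, 0, 0.1, 0],
  [0.87, 0, -0.39, 0, 0.1, 0],
  [0.88, 0, -0.38, 0, 0.1, 0],
  [0.88, 0, -0.36, 0, 0.1, 0],
  [0.89, 0, -0.35, 0, 0.1, 0],
  [0.89, 0, -0.34, 0, 0.1, 0],
  [0.9, 0, -0.33, 0, 0.1, 0],
  [0.9, 0, -0.32, 0, 0.1, 0],
  [0.91, 0, -0.3, 0, 0.1, 0],
  [0.91, 0, -0.29, 0, 0.1, 0],
])

```text
clock: 11.52
eef_pos: [423.4, -281.3, 199.3]
tool_rot: [-1.574, 0.002, -1.563]
force: [-0.1, -0.3, 0.2]
width: 85.2
```

Emit:
apply_moves([
  [0.92, 0, -0.28, 0, 0.1, 0],
  [0, 0, 0, 0, 0, 0],
  [0, 0, 0, 0, 0, 0],
  [0, 0, 0, 0, 0, 0],
])

```text
clock: 12.02
eef_pos: [414.1, -316.1, 200.2]
tool_rot: [-1.572, 0.002, -1.574]
force: [-1.3, -0.7, -0.1]
width: 85.9
```

```bash
python3 - <<'E'
from h import *
np.set_printoptions(precision=1,suppress=True)
s=still();c=calibration('wrist');ct=calibration('top');im=get_image('wrist');t=get_image('top');np.save('top1.npy',t)
u,v=proj(c,[415,-318,62]);print(u,v)
U,V=int(u)-40,int(v)-40
z=lambda im,x0,x1,y0,y1,w,h:cv2.resize(im[y0:y1,x0:x1],(w,h),interpolation=cv2.INTER_NEAREST)
print(U,V)
w5=np.load('w5.npy')
save(np.hstack([z(im,U,U+80,V,V+80,400,400),z(w5,270,370,140,240,400,400)]),'w6')
E
```

```text
t 12.03 [ 414.1 -316.1  200.2] [-1.6  0.  -1.6] F [-1.3 -0.7 -0.1] w 85.9 qd 0.006
322.2496113031468 192.85581600191648
282 152
```

View pics/w6.png

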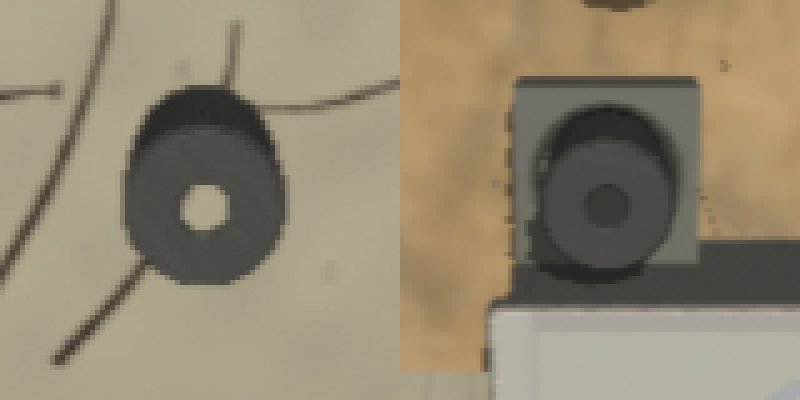

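Left crop: the top of B is centred at wrist pixel (322.7,193.0). Right crop: A stands inside the left pocket, upright.

```bash
python3 - <<'E'
from h import *
np.set_printoptions(precision=1,suppress=True)
still();c=calibration('wrist');ct=calibration('top')
print(plane(c,322.7,193.,62),cross(ray(c,322.7,193),ray(ct,435.3,248.2)))
E
```

```text
t 12.12 [ 414.2 -316.4  200.6] [-1.6  0.  -1.6] F [-0.1 -0.6 -0. ] w 85.1 qd 0.005
[ 415.7 -318.7   62. ] (array([ 417.3, -364.6, -132.1]), [0.9328321977368185, 0.9328321977367847])
```

Emit:
apply_moves([
  [0.05, 0.4, 0.04, 0, 0, 0],
  [0, 0.8, 0, 0, 0, 0],
  [0, 1.0, 0, 0, 0, 0],
  [0, 0.9, 0, 0, 0, 0],
  [0, 0.6, 0, 0, 0, 0],
  [0, 0.37, 0, 0, 0, 0],
  [0, 0.2, 0, 0, 0, 0],
  [0, 0, 0, 0, 0, 0],
  [0, 0, 0, 0, 0, 0],
])

```text
clock: 13.25
eef_pos: [415.8, -320.0, 30.8]
tool_rot: [-1.57, -0.001, -1.576]
force: [-0.2, 0.1, -0.0]
width: 85.3
```

Emit:
apply_moves([
  [0, 0, 0, 0, 0, 0],
  [0, 0, 0, 0, 0, 0],
  [0, 0, 0, 0, 0, 0],
  [0, 0, 0, 0, 0, 0],
  [0, 0, 0, 0, 0, 0],
  [0, 0, 0, 0, 0, 0],
], jaw=-1)

```text
clock: 14.0
eef_pos: [415.4, -319.7, 30.7]
tool_rot: [-1.57, -0.0, -1.577]
force: [-1.1, 1.1, 4.6]
width: 34.3
```

```bash
python3 - <<'E'
from h import *
still();plan([586,-108,210],-1.393,8,([415.7,-318.4,150],-1.573))
E
```

```text
t 14.0 [ 415.4 -319.7   30.7] [-1.57  -0.    -1.577] F [-1.1  1.1  4.6] w 34.3 qd 0.002
from [ 415.7 -318.4  150. ] -1.573 n 8
[[-0.659, -0.188, 0.531, 0, -0.161, 0], [-0.647, -0.188, 0.545, 0, -0.161, 0], [-0.634, -0.188, 0.56, 0, -0.161, 0], [-0.621, -0.188, 0.574, 0, -0.161, 0], [-0.608, -0.188, 0.588, 0, -0.161, 0], [-0.595, -0.188, 0.601, 0, -0.161, 0], [-0.581, -0.188, 0.615, 0, -0.161, 0], [-0.567, -0.188, 0.627, 0, -0.161, 0]]
```

Emit:
apply_moves([
  [0, -0.5, 0, 0, 0, 0],
  [0, -0.9, 0, 0, 0, 0],
  [0, -1.0, 0, 0, 0, 0],
  [0, -0.6, 0, 0, 0, 0],
])

```text
clock: 14.5
eef_pos: [415.1, -319.4, 151.0]
tool_rot: [-1.571, 0.0, -1.576]
force: [0.2, -0.2, -7.5]
width: 34.4
```

Emit:
apply_moves([
  [-0.66, -0.19, 0.53, 0, -0.16, 0],
  [-0.65, -0.19, 0.55, 0, -0.16, 0],
  [-0.63, -0.19, 0.56, 0, -0.16, 0],
  [-0.62, -0.19, 0.57, 0, -0.16, 0],
  [-0.61, -0.19, 0.59, 0, -0.16, 0],
  [-0.6, -0.19, 0.6, 0, -0.16, 0],
  [-0.58, -0.19, 0.62, 0, -0.16, 0],
  [-0.57, -0.19, 0.63, 0, -0.16, 0],
  [0, 0, 0, 0, 0, 0],
  [0, 0, 0, 0, 0, 0],
  [0, 0, 0, 0, 0, 0],
  [0, 0, 0, 0, 0, 0],
])

```text
clock: 16.0
eef_pos: [586.1, -110.5, 210.6]
tool_rot: [-1.572, 0.0, -1.399]
force: [0.2, -0.8, -7.1]
width: 34.0
```

```bash
python3 - <<'E'
from h import *
import pickle
np.set_printoptions(precision=1,suppress=True)
s=still();c=calibration('wrist');im=get_image('wrist');np.save('w7.npy',im);pickle.dump((c,s['eef_pos']),open('w7.pkl','wb'))
print('pred pocket R mouth',proj(c,[596.1,-75.7,28]),'weight axis top',proj(c,s['eef_pos']+[0,0,31]))
save(cv2.resize(im[80:330,220:540],(768,600),interpolation=cv2.INTER_NEAREST),'w7')
E
```

```text
t 16.0 [ 586.1 -110.5  210.6] [-1.6  0.  -1.4] F [ 0.2 -0.8 -7.1] w 34.0 qd 0.006
pred pocket R mouth [334.9 155.2] weight axis top [321.4 275.5]
```

View pics/w7.png

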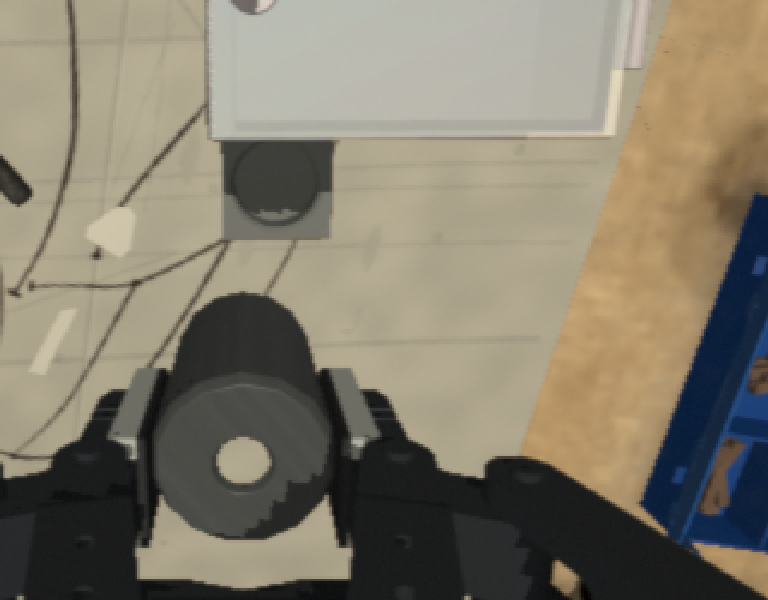

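Crop: the right pocket's mouth is centred near (334.6,155.5), against a prediction of (334.9,155.2). B is held upright, about 1.3 mm off the tool axis.

```bash
python3 - <<'E'
from h import *
import pickle
c,p=pickle.load(open('w7.pkl','rb'));print(plane(c,334.6,155.5,28))
still();plan([596.3,-77.2,90],-1.393,6)
E
```

```text
[595.79081673 -76.10190846  28.        ]
t 16.05 [ 586.3 -110.3  210.7] [-1.571  0.    -1.399] F [-0.4  1.2 -7.7] w 34.7 qd 0.005
from [ 586.3 -110.3  210.7] -1.399 n 6
[[-0.129, 0.503, 0.065, 0, -0.007, 0], [-0.129, 0.503, 0.065, 0, -0.007, 0], [-0.128, 0.503, 0.065, 0, -0.007, 0], [-0.128, 0.503, 0.065, 0, -0.007, 0], [-0.128, 0.503, 0.065, 0, -0.007, 0], [-0.128, 0.503, 0.065, 0, -0.007, 0]]
```

Emit:
apply_moves([
  [-0.13, 0.4, 0.07, 0, -0.01, 0],
  [-0.13, 0.5, 0.07, 0, -0.01, 0],
  [-0.13, 0.6, 0.06, 0, 0, 0],
  [-0.13, 0.6, 0.06, 0, 0, 0],
  [-0.13, 0.5, 0.06, 0, -0.01, 0],
  [-0.12, 0.42, 0.06, 0, 0, 0],
  [0, 0.3, 0, 0, 0, 0],
  [0, 0, 0, 0, 0, 0],
  [0, 0, 0, 0, 0, 0],
  [0, 0, 0, 0, 0, 0],
])

```text
clock: 17.3
eef_pos: [597.0, -77.0, 78.9]
tool_rot: [-1.569, -0.001, -1.394]
force: [0.4, 0.7, -7.1]
width: 34.5
```

```bash
python3 - <<'E'
from h import *
still();plan([596.3,-77.2,52],-1.393,2)
E
```

```text
t 17.3 [597.  -77.   78.9] [-1.569e+00 -1.000e-03 -1.394e+00] F [ 0.4  0.7 -7.1] w 34.5 qd 0.004
from [597.  -77.   78.9] -1.394 n 2
[[0.001, 0.337, -0.009, 0, -0.003, 0], [0.001, 0.337, -0.009, 0, -0.003, 0]]
```

Emit:
apply_moves([
  [0, 0.25, -0.02, 0, 0, 0],
  [0, 0.25, 0, 0, 0, 0],
  [0, 0.17, 0, 0, 0, 0],
  [0, 0, 0, 0, 0, 0],
  [0, 0, 0, 0, 0, 0],
])

```text
clock: 17.92
eef_pos: [595.8, -76.8, 51.3]
tool_rot: [-1.571, -0.0, -1.393]
force: [-0.7, -0.2, -6.0]
width: 34.5
```

Emit:
apply_moves([
  [0, 0.15, 0, 0, 0, 0],
  [0, 0.15, 0, 0, 0, 0],
  [0, 0.04, 0, 0, 0, 0],
  [0, 0, 0, 0, 0, 0],
  [0, 0, 0, 0, 0, 0],
])

```text
clock: 18.55
eef_pos: [595.8, -76.8, 37.8]
tool_rot: [-1.571, -0.0, -1.393]
force: [0.5, -0.3, -6.6]
width: 34.2
```

Emit:
apply_moves([
  [0, 0.02, 0, 0, 0, 0],
  [0, 0, 0, 0, 0, 0],
  [0, 0, 0, 0, 0, 0],
  [0, 0, 0, 0, 0, 0],
  [0, 0, 0, 0, 0, 0],
], jaw=1)

```text
clock: 19.18
eef_pos: [595.7, -76.7, 37.0]
tool_rot: [-1.571, -0.0, -1.393]
force: [0.0, 0.2, 0.2]
width: 85.3
```

Emit:
apply_moves([
  [0, -0.3, 0, 0, 0, 0],
  [0, -0.7, 0, 0, 0, 0],
  [0, -1.0, 0, 0, 0, 0],
  [0, -1.0, 0, 0, 0, 0],
  [0, -0.9, 0, 0, 0, 0],
  [0, -0.5, 0, 0, 0, 0],
  [0, 0, 0, 0, 0, 0],
  [0, 0, 0, 0, 0, 0],
])

```text
clock: 20.18
eef_pos: [595.0, -76.5, 212.3]
tool_rot: [-1.572, 0.001, -1.393]
force: [-0.8, -1.2, -0.3]
width: 85.3
```

```bash
python3 - <<'E'
from h import *
import pickle
s=still();c=calibration('wrist');im=get_image('wrist');np.save('w8.npy',im);pickle.dump(c,open('w8.pkl','wb'))
print(proj(c,[595.9,-75.9,68]),proj(c,[563.1,40.3,116]))
plan([561,5,215],-1.393,4)
E
```

```text
t 20.18 [595.  -76.5 212.3] [-1.572e+00  1.000e-03 -1.393e+00] F [-0.8 -1.2 -0.3] w 85.3 qd 0.016
[322.39014837 189.31556034] [307.7960022   53.30183891]
from [594.8 -76.5 211.9] -1.393 n 4
[[-0.539, -0.02, -0.118, 0, -0.001, 0], [-0.539, -0.02, -0.118, 0, -0.001, 0], [-0.539, -0.02, -0.118, 0, -0.001, 0], [-0.539, -0.02, -0.118, 0, -0.001, 0]]
```

Emit:
apply_moves([
  [-0.54, 0, -0.12, 0, 0, 0],
  [-0.54, 0, -0.12, 0, 0, 0],
  [-0.54, 0, -0.12, 0, 0, 0],
  [-0.54, 0, -0.12, 0, 0, 0],
  [0, 0, 0, 0, 0, 0],
  [0, 0, 0, 0, 0, 0],
  [0, 0, 0, 0, 0, 0],
])

```text
clock: 21.1
eef_pos: [561.7, 3.5, 212.7]
tool_rot: [-1.571, -0.001, -1.395]
force: [0.7, -0.8, -0.3]
width: 85.8
```

```bash
python3 - <<'E'
from h import *
import pickle
s=still();c=calibration('wrist');im=get_image('wrist');np.save('w9.npy',im);pickle.dump(c,open('w9.pkl','wb'))
print(proj(c,[563.1,40.3,116]));w8=np.load('w8.npy')
z=lambda im,x0,x1,y0,y1,w,h:cv2.resize(im[y0:y1,x0:x1],(w,h),interpolation=cv2.INTER_NEAREST)
save(np.hstack([z(im,260,380,100,220,400,400),z(w8,260,380,20,220,360,600)[200:]]),'w9')
E
```

```text
t 21.1 [561.7   3.5 212.7] [-1.571e+00 -1.000e-03 -1.395e+00] F [ 0.7 -0.8 -0.3] w 85.8 qd 0.004
[330.32310736 161.1857077 ]
```

View pics/w9.png

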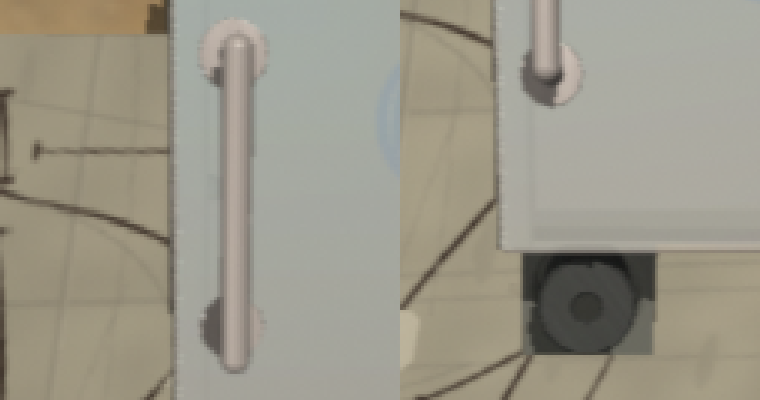

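Left crop: the bar is centred at wrist pixel (330.8,160.7), against a prediction of (330.3,161.2), and the lid is shut. Right crop: B stands in the right pocket, upright. I'll check the bar's height from the two wrist positions.

```bash
python3 - <<'E'
from h import *
import pickle
np.set_printoptions(precision=1,suppress=True)
c8=pickle.load(open('w8.pkl','rb'));c9=pickle.load(open('w9.pkl','rb'))
print('bar end',cross(ray(c8,309,111),ray(c9,330.6,210.5)),plane(c9,330.8,160.7,116))
print('pockB top',plane(c8,260+187/3,20+507/3,68))
plan([563.6,40.2,130],-1.393,4)
E
```

```text
bar end (array([571.3,  -2.3, 120. ]), [0.10829322896180396, 0.10829322896175787]) [563.4  40.8 116. ]
pockB top [595.8 -75.6  68. ]
from [561.7   3.7 212.8] -1.395 n 4
[[-0.223, 0.517, 0.052, 0, -0.004, 0], [-0.223, 0.517, 0.052, 0, -0.004, 0], [-0.223, 0.517, 0.052, 0, -0.004, 0], [-0.223, 0.517, 0.052, 0, -0.004, 0]]
```

Emit:
apply_moves([
  [-0.22, 0.5, 0.05, 0, 0, 0],
  [-0.23, 0.5, 0.05, 0, 0, 0],
  [-0.22, 0.5, 0.05, 0, 0, 0],
  [-0.23, 0.5, 0.05, 0, 0, 0],
  [0, 0.4, 0, 0, 0, 0],
  [0, 0.25, 0, 0, 0, 0],
  [0, 0, 0, 0, 0, 0],
  [0, 0, 0, 0, 0, 0],
])

```text
clock: 22.15
eef_pos: [563.5, 41.3, 107.4]
tool_rot: [-1.57, -0.0, -1.394]
force: [-0.2, -0.8, -0.1]
width: 85.4
```

```bash
python3 - <<'E'
from h import *
still();plan([563.4,40.5,97],-1.393,1)
E
```

```text
t 22.15 [563.5  41.3 107.4] [-1.57  -0.    -1.394] F [-0.2 -0.8 -0.1] w 85.4 qd 0.006
from [563.5  41.3 107.4] -1.394 n 1
[[0.018, 0.261, -0.006, 0, -0.008, 0]]
```

Emit:
apply_moves([
  [0.02, 0.14, 0, 0, 0, 0],
  [0, 0.12, 0, 0, 0, 0],
  [0, 0, 0, 0, 0, 0],
  [0, 0, 0, 0, 0, 0],
])

```text
clock: 22.65
eef_pos: [563.2, 41.0, 96.5]
tool_rot: [-1.571, 0.0, -1.393]
force: [0.1, 0.2, 0.3]
width: 85.6
```

Emit:
apply_moves([
  [0, 0, 0, 0, 0, 0],
  [0, 0, 0, 0, 0, 0],
  [0, 0, 0, 0, 0, 0],
  [0, 0, 0, 0, 0, 0],
  [0, 0, 0, 0, 0, 0],
  [0, 0, 0, 0, 0, 0],
  [0, 0, 0, 0, 0, 0],
  [0, 0, 0, 0, 0, 0],
], jaw=-1)

```text
clock: 23.65
eef_pos: [563.3, 41.0, 96.6]
tool_rot: [-1.57, 0.0, -1.393]
force: [-0.2, -0.4, 2.0]
width: 5.8
```

The bar is held: it reads 5.8 mm, and the weights also read about 1.7 mm low. I'll start the pull slowly.

Emit:
apply_moves([
  [0, -0.03, 0.01, 0, 0, 0],
  [0, -0.03, 0.01, 0, 0, 0],
  [0, -0.03, 0.01, 0, 0, 0],
  [0, -0.03, 0.01, 0, 0, 0],
  [0, -0.03, 0.01, 0, 0, 0],
  [0, 0, 0, 0, 0, 0],
])

```text
clock: 24.4
eef_pos: [565.5, 41.4, 104.0]
tool_rot: [-1.57, 0.001, -1.393]
force: [-1.8, 0.8, 5.1]
width: 5.7
```

Emit:
apply_moves([
  [0, -0.03, 0.01, 0, 0, 0],
  [0, -0.03, 0.01, 0, 0, 0],
  [0, -0.03, 0.01, 0, 0, 0],
  [0, -0.03, 0.01, 0, 0, 0],
  [0, -0.03, 0.01, 0, 0, 0],
  [0, 0, 0, 0, 0, 0],
])

```text
clock: 25.15
eef_pos: [567.1, 41.7, 108.7]
tool_rot: [-1.571, 0.0, -1.393]
force: [-0.6, -0.2, -0.2]
width: 5.6
```

Emit:
apply_moves([
  [0, -0.04, 0.015, 0, 0, 0],
  [0, -0.05, 0.02, 0, 0, 0],
  [0, -0.05, 0.02, 0, 0, 0],
  [0, -0.05, 0.02, 0, 0, 0],
  [0, -0.05, 0.02, 0, 0, 0],
  [0, -0.05, 0.02, 0, 0, 0],
  [0, -0.05, 0.02, 0, 0, 0],
  [0, -0.04, 0.015, 0, 0, 0],
  [0, 0, 0, 0, 0, 0],
  [0, 0, 0, 0, 0, 0],
  [0, 0, 0, 0, 0, 0],
  [0, 0, 0, 0, 0, 0],
])

```text
clock: 26.65
eef_pos: [573.2, 42.8, 123.7]
tool_rot: [-1.57, -0.0, -1.393]
force: [0.7, -0.3, -2.2]
width: 5.9
```

```bash
python3 - <<'E'
from h import *
still();s=get_image('side');t=get_image('top');still()
s0=np.load('side0.npy');t0=np.load('top0.npy')
z=lambda im,x0,x1,y0,y1,w,h:cv2.resize(im[y0:y1,x0:x1],(w,h),interpolation=cv2.INTER_CUBIC)
save(np.vstack([np.hstack([z(s0,250,390,170,260,400,257),z(s,250,390,170,260,400,257)]),np.hstack([z(t0,255,375,130,260,316,342),z(t,255,375,130,260,316,342),np.zeros((342,168,3),np.uint8)])]),'fin')
E
```

```text
t 26.65 [573.2  42.8 123.7] [-1.57  -0.    -1.393] F [ 0.7 -0.3 -2.2] w 5.9 qd 0.001
t 26.75 [573.1  42.7 123.7] [-1.571 -0.    -1.393] F [-0.1  0.  -2.6] w 5.9 qd 0.001
```

View pics/fin.png

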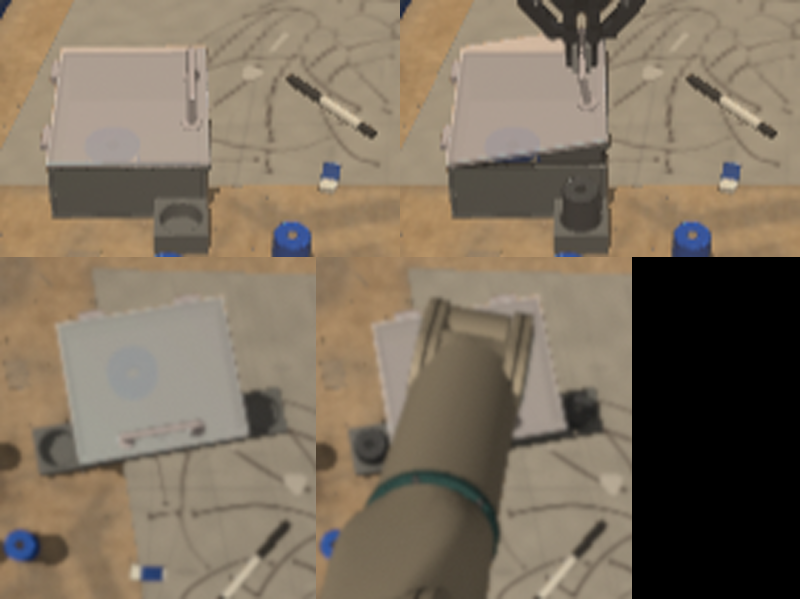

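The final view shows the lid raised at its front edge, the box flat where it was, both weights upright in the pockets, and the eraser and marker unmoved. The bar rose 27 mm, which is about 0.19 rad.

```bash
python3 -c "
from h import *
still();finish_job()"
```

```text
t 26.75 [573.1  42.7 123.7] [-1.571 -0.    -1.393] F [-0.1  0.  -2.6] w 5.9 qd 0.001
the job is handed in; nothing more can be done
```

I put one lead weight in each front pocket, pulled the lid free of its seal, and handed in the job at about 27 s with the gripper still holding the lid still. The hand-in gives no verdict, so this rests on my own checks.

- **Weights:** close-up wrist views showed each weight standing upright in its pocket. I did not measure how far each sits from the pocket floor's centre.
- **Lid:** the bar rose 27 mm from the shut position, which is about 0.19 rad or a 3 cm front gap. The jaws read 5.9 mm on the 8 mm bar, and they also read about 2 mm low on the weights. About 2.5 N hung on the tool, which matches the lid's weight, and the arm was still.
- **Box and bystanders:** comparing the first and last camera pictures by eye, the box looks flat and where it was, and the eraser and marker look unmoved. The hammer was outside those last crops, but the arm worked well away from it.

**Disagreements:**
- Several two-view height checks gave no usable height:
  - Weight A's top came out at 54 mm, against 62 mm in the text.
  - Weight B's top and the left pocket came out far off, because I read the top-camera pixels only roughly.
  - I did not check the right pocket this way.
- For those I used the text's heights with wrist-camera rays, and both weights went in without resistance.
- The bar's height measured about 120 mm, against 116 mm in the text.

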